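# Prop the spring-closing guard door with the wedge and fetch the tube rack

### The arm

A 6-joint arm with a two-finger parallel gripper is mounted at the origin on the work surface. World frame = base frame: x ahead of the robot, y to its left, z up, the work surface at z = 0. Lengths are in m, angles in degrees, forces in N, time in s.
With the tool pointing down it reaches from about 0.375 to 0.9 m from the base axis. Payload 3.1 kg.
Tool frame: the origin (TCP) lies between the finger pads; the fingertips stand 11 mm ahead of it and the grasp point (between the pads) lies 8 mm behind it; z points along the fingers, y is the line along which they close (so a half turn about z gives the same grasp; the last joint's range is limited). The gripper opens to 87 mm and grips with 3 to 60 N. Pads are 19 mm wide; open, the fingers measure 117 mm over their backs; the gripper's body (75 mm by 190 mm) begins 51 mm behind the grasp point.
Start: joints at [59.101, 30.224, 82.088, -0, 67.689, -10.227], TCP at [0.221, 0.585, 0.234] pointing down, gripper open.
Joint ranges: [-176.69, 176.69], [-43.24, 126.21], [12.49, 139.97], [-82, 262], [0, 151.66], [-163.58, 163.58]. Speed limits (degrees/s): [159.86, 159.86, 180, 180, 180, 180].

### API

Orientations are given as a 3x3 rotation matrix whose columns are the frame's x, y, z axes.
In Python, from rig import bot gives the robot as it stands.
- The arm moves only by the tool apply_moves, never from a script. Its argument "steps" is a list that holds one entry, the list of rows, each a list of 7 numbers: the shift along the tool's x, y, z in cm, then the turn, a rotation vector about the tool's x, y, z in degrees, then the gripper command: -1 is shut, 1 is fully open, values between are in proportion. In form: [[[dx, dy, dz, rx, ry, rz, jaw], ...]]. A call has 1 to 20 rows; each row is the pose to reach, as a shift and turn from the pose commanded when the call began, along the tool's axes at that moment; what a row does not reach only later rows make up. A row lasts 1/8 s, in which the tool goes at most 62.5 mm and 10.7 degrees, less where a joint would pass 70% of its speed; a pose out of reach is approached as far as the arm can. A call with a gripper value outside its range is refused whole. The fingers move at their own pace and stop on an object; the grip force is fixed at half the most. Time passes only in rows, so rows that repeat a pose let the fingers close. It gives the time, the measured TCP pose, the force, the opening and the grip force at its end, in the units of the state.
- bot.read_state(): the state, without advancing time (a new reading comes with each control period).
- bot.capture(name): name is "scene" or "top" or "wrist"; returns the picture (384x512x3 uint8, blue, green, red); there is no depth.
- bot.camera_model(name): a dict with "intrinsics" (3x3 intrinsics, pixels), "R" (3x3) and "t" (3): a world point X has camera coordinates R X + t. Camera axes: x right, y down, z forward; pixel columns grow to the right and rows downward; lengths in m; the calibration is good to about 2 mm. A picture is of the moment at which its call begins: read the wrist's pose just before it. camera_model takes no time and is no camera call; for the wrist camera it gives the pose at the moment of the call.
- bot.hand_in(): hands the job in; it is judged then, once.
The state is a dict: "time_s": time; "joint_positions": joint angles; "qvel": joint speeds; "tau": joint torques, N m; "position": TCP position; "tcp_rot": TCP orientation; "force": force on the tool from outside, world axes, zero at the start; "moment": the same for the moment, N m; "opening": opening from 0.0 (shut) to 1.0 (fully open); "grasp_force": force on a finger pad.
Only numpy, scipy, OpenCV 4.12 (cv2) and the standard library are available. Lean on these libraries where they do the work, as an engineer would, in place of code of your own. Each camera call takes 0.05 s, during which the arm holds its last target. There are 200 camera calls.

### The job

Pull open the yellow door of the small guard cell, which swings shut by itself when let go, and prop it wide open (70 degrees or more) with the red wedge so that it rests against the wedge hands-off. Then reach into the cell, take out the aluminium tube rack and lay it gently, flat and right way up, inside the orange-rimmed tray; leave the door propped on the wedge, and do not disturb the blue bottle, the amber jar or the yellow stop-button box.

Things in the scene. Friction and masses are not known exactly. Their poses are not given: they have to be found in the camera images.
- guard: Fixed guard cell, clear sides and back, 216 deep (x) x 240 wide (y) x 150 mm high. Origin: middle of the doorway threshold at table height; +x into the cell, +y to the left seen from the robot. Inside: floor 8 mm thick, clear width 200 mm (y -100 to 100). The rear half is roofed by bars (x from 110 mm on, heights 140 to 150 mm, gaps of about 74 mm); the front half is open above, no lintel
- door (a joint): Door angle in rad: 0 shut; grows as the free edge swings out to guard -x, then to guard +y; stop at 1.85. Hinge upright at the doorway's left (+y). Yellow-framed clear panel 220 wide x 133 high x 12 mm thick, lower edge 12 mm above the table. A damped spring shuts it: closing torque 0.16 to 0.23 N m, damping 2 N m s/rad: let go, it swings shut at about 0.1 rad/s
- door_handle (a point): Grip point, 20 mm below the top end, on the axis of the door's upright black round handle post, 18 mm in diameter, 60 to 165 mm above the table; 180 mm from the hinge along the door, 54 mm outwards of the hinge line, 31 mm clear of the door; joined to it by brackets below 93 mm height. Axes turn with the door: x into the cell when shut, z up
- door_hinge (a point): Point on the door's upright hinge axis at table height, 110 mm to guard +y of the guard's origin. Axes turn with the door: -y runs along the door (220 mm) to its free edge; x points into the cell when shut. Inner face of the door at x = -2 mm, outer face at x = -14 mm of this frame
- wedge: Loose red wedge with rubber sole, 0.5 kg, 130 long (x) x 40 wide (y) x 50 mm high. Origin under its middle (x from -65 to +65 mm), z up. Tail block, 50 mm high, from x = -65 to -15; then it slopes down to the 6 mm high nose at x = +65. Grip the tail block across its width
- rack: Aluminium tube rack block with rows of holes in its top, 130 long (x) x 50 wide (y) x 40 mm high, 0.28 to 0.46 kg, starting flat in the cell, its length roughly into the cell and its near end 10 to 40 mm inside the threshold. Origin at the centre of its underside, z up
- tray: Fixed loading tray, 186 (x) x 126 mm (y), steel floor 8 mm thick with an orange rim 8 mm wide, its top 14 mm above the table; inside the rim 170 x 110 mm. Origin at the centre of its underside
- bottle: Blue bottle, 60 mm in diameter, 170 mm high, standing; bystander. Origin at the centre of its underside
- jar: Amber jar, 68 mm in diameter, 100 mm high, standing; bystander. Origin at the centre of its underside
- estop: Yellow box with a red stop button, 80 x 80 x 55 mm, 83 mm high with the button; bystander. Origin at the centre of its underside
There are look-alikes about, which are no part of the job. Of the things that look like the wedge, take the one that is farthest to the robot's left at the start.

How it is judged (in metres and radians):
On the way, in this order (a step that is already met when the one before it is completed fails the run):
1. the door stands still, open by 70 degrees or more, pressing on the wedge, with the robot touching neither door nor wedge (value of joint door above 1.2 rad and velocity of joint door between -0.02 and 0.02 rad/s and contact force between wedge and guard above 0.2 N and contact force between each of the arm, the fingers and guard below 0.1 N and contact force between each of the arm, the fingers and wedge below 0.1 N), for 0.3 s.
2. the rack is out of the guard cell with the door still open by 70 degrees or more (value of joint door above 1.2 rad and (x of rack in the frame of guard below -0.05 m or horizontal distance between rack and guard above 0.25 m)).
At the end, for the whole second after the job is handed in: The door rests against the wedge, open by at least 1.2 rad (70 degrees) and still; the rack lies flat (within 0.06 rad), right way up and at rest on the tray's floor inside the rim (its underside within 3 mm of the floor, its centre within 50 mm of the tray's centre) (value of joint door above 1.2 rad and contact force between wedge and guard above 0.2 N and velocity of joint door above -0.02 rad/s and linear speed of each of wedge, rack below 0.02 m/s and horizontal distance between rack and tray below 0.05 m and z of rack in the frame of tray below 0.011 m and angle between rack's own z axis and vertical below 0.06 rad); the robot touches nothing.
It fails at once if the blue bottle is shifted more than 30 mm or tipped (distance of bottle from where it was at the start of the episode above 0.03 m or angle between bottle's own z axis and vertical above 0.4 rad).
It fails at once if the amber jar is shifted more than 30 mm or tipped (distance of jar from where it was at the start of the episode above 0.03 m or angle between jar's own z axis and vertical above 0.4 rad).
It fails at once if the stop-button box is shifted more than 30 mm (distance of estop from where it was at the start of the episode above 0.03 m).
It fails at once if the rack is dropped or thrown into the tray (falls more than about 20 mm) (linear speed of rack above 0.6 m/s and horizontal distance between rack and tray below 0.12 m and z of rack in the frame of tray below 0.045 m).
It also fails if it takes over 72 s, if anything falls off the work surface, if the arm or the gripper's body presses on something with over 40 N, if the wrist force passes 120 N, or if a joint passes its speed limit or range.

## Working session

There is one attempt and no reset: what is moved stays moved. The work goes in short steps, Python scripts to look and compute and a tool call to move; the robot and the scene stay as the last step left them, time stands still between calls to the robot, and variables do not carry over. Pictures are saved under pics/ and viewed, at most 12 in all, crops included, and the job is handed in when it is done.

Besides the shell and the picture viewer there is one more tool, called after ">>>" as a command line: name --argument value ..., lists and objects as JSON in quotes. apply_moves: Moves the arm, as the interface text tells. Its arguments: {"type":"object","properties":{"steps":{"type":"array","items":{"type":"array","items":{"type":"array","items":{"type":"number"}}}}},"required":["steps"]}

```bash
mkdir -p pics
python3 - <<'E'
from rig import bot
import cv2,numpy as np
for n in("scene","top"):
    cv2.imwrite(f"pics/{n}0.png",bot.capture(n)); c=bot.camera_model(n)
    print(n,np.round(c["intrinsics"],1).tolist(),np.round(c["R"],3).tolist(),np.round(c["t"],3).tolist())
s=bot.read_state();print({k:np.round(v,3).tolist() for k,v in s.items()})
E
```

```text
scene [[417.1, 0.0, 256.4], [0.0, 417.1, 190.7], [0.0, 0.0, 1.0]] [[0.461, 0.887, 0.002], [0.51, -0.264, -0.819], [-0.726, 0.379, -0.574]] [-0.278, -0.174, 1.459]
top [[350.2, 0.0, 252.6], [0.0, 350.2, 194.5], [0.0, 0.0, 1.0]] [[-0.007, -1.0, 0.009], [-0.997, 0.006, -0.083], [0.083, -0.009, -0.997]] [0.044, 0.562, 0.989]
{'time_s': 0.1, 'joint_positions': [59.102, 30.273, 82.148, 0.002, 67.691, -10.227], 'qvel': [-0.085, -0.08, -0.218, 0.036, 0.008, 0.005], 'tau': [-0.0, -44.098, -17.715, 0.063, 0.053, -0.0], 'position': [0.22, 0.584, 0.233], 'tcp_rot': [[-0.936, 0.353, -0.001], [0.353, 0.936, -0.002], [0.0, -0.002, -1.0]], 'force': [-0.06, 0.89, -0.673], 'moment': [-0.007, -0.057, -0.067], 'grasp_force': 0.0, 'opening': 1.001}
```

View pics/scene0.png

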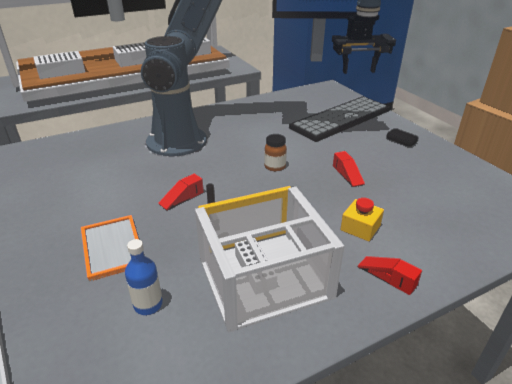

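View pics/top0.png

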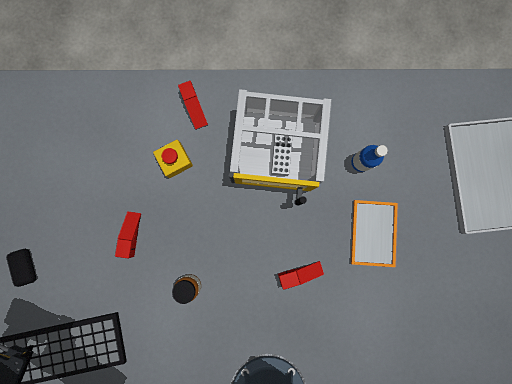

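```bash
cat > h.py <<'E'
import cv2,numpy as np
from rig import bot
def ray(c,uv):
    R=np.array(c["R"]);d=R.T@np.linalg.inv(c["intrinsics"])@np.array([uv[0],uv[1],1.]);o=-R.T@np.array(c["t"]);return o,d
def onz(c,uv,z):
    o,d=ray(c,uv);return (o+d*(z-o[2])/d[2])[:3]
def mask(im,lo,hi):
    return cv2.inRange(cv2.cvtColor(im,cv2.COLOR_BGR2HSV),lo,hi)
def blobs(m,a=60):
    return [c for c in cv2.findContours(m,cv2.RETR_EXTERNAL,cv2.CHAIN_APPROX_NONE)[0] if cv2.contourArea(c)>a]
E
python3 - <<'E'
from h import *
c=bot.camera_model("top");im=cv2.imread("pics/top0.png")
for nm,lo,hi in(("red",(0,150,60),(6,255,255)),("red2",(174,150,60),(180,255,255)),("orange",(8,150,150),(18,255,255)),("yel",(20,150,80),(32,255,255)),("blue",(100,150,40),(125,255,255))):
    for b in blobs(mask(im,lo,hi)):
        r=cv2.minAreaRect(b);print(nm,np.round(r[0],1),np.round(r[1],1),round(r[2],1),[np.round(onz(c,p,0.014)[:2],3).tolist() for p in cv2.boxPoints(r)])
z=cv2.resize(im[80:270,90:410],None,fx=2.5,fy=2.5,interpolation=cv2.INTER_CUBIC)
cv2.imwrite("pics/z.png",z)
for n,p in(("bottlecap",(381,150)),):print(n,onz(c,p,.17))
print("jar",onz(c,(184,291),.1))
E
```

```text
red [300.8 275. ] [16.7 43.7] 72.9 [[0.335, -0.029], [0.371, -0.15], [0.325, -0.163], [0.29, -0.043]]
red [127.5 234.5] [18.9 46.5] 9.0 [[0.388, 0.437], [0.52, 0.42], [0.511, 0.365], [0.38, 0.384]]
red [168.5 155.5] [15. 13.] 90.0 [[0.702, 0.306], [0.702, 0.268], [0.657, 0.267], [0.657, 0.305]]
red [192.1 104.6] [47.5 13.9] 68.2 [[0.892, 0.264], [0.908, 0.226], [0.773, 0.173], [0.758, 0.211]]
orange [374.2 233.1] [43.6 65.2] 1.8 [[0.357, -0.243], [0.545, -0.254], [0.54, -0.382], [0.353, -0.368]]
yel [275.3 182. ] [85.7 10.3] 6.0 [[0.598, 0.1], [0.628, 0.096], [0.6, -0.153], [0.57, -0.149]]
yel [172.3 158.6] [30.9 28.9] 61.9 [[0.691, 0.334], [0.731, 0.26], [0.649, 0.216], [0.61, 0.291]]
blue [370.5 156.2] [21.1 21.6] 59.0 [[0.685, -0.266], [0.718, -0.322], [0.663, -0.352], [0.631, -0.296]]
bottlecap [ 0.65959507 -0.2807898   0.17      ]
jar [0.3042199  0.22158979 0.1       ]
```

View pics/z.png

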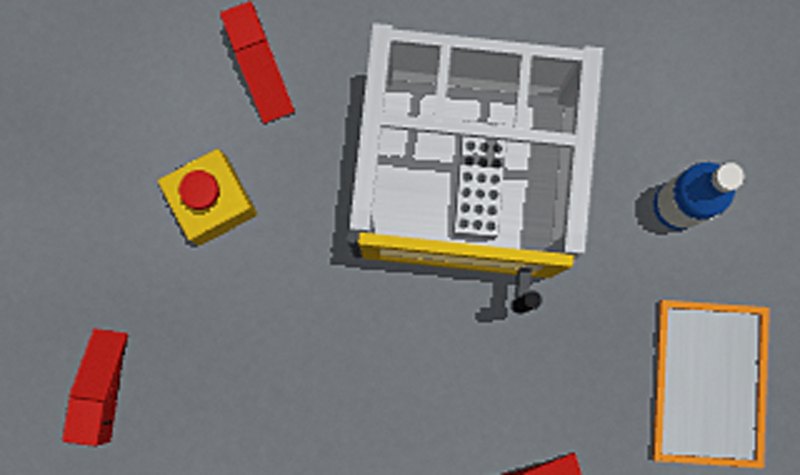

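Run:
```python
from h import *
c=bot.camera_model("top")
f=lambda L,z:[print(z,p,np.round(onz(c,(90+(p[0]+.5)/2.5-.5,80+(p[1]+.5)/2.5-.5),z)[:2],4)) for p in L]
print("roof");f([(374,25),(603,48),(353,230),(583,252),(568,252)],.15)
print("door");f([(358,248),(572,270),(360,234),(574,256)],.145)
print("handle");f([(531,300)],.165)
print("rack");f([(455,232),(497,237),(463,137),(504,142),(463,224),(491,227),(470,147),(498,149)],.048)
print("wt");f([(73,397),(103,401),(94,445),(63,441)],.05)
print("wn");f([(95,329),(127,333)],.006)
```

```text
roof
0.15 (374, 25) [0.8241 0.074 ]
0.15 (603, 48) [ 0.7988 -0.1632]
0.15 (353, 230) [0.6099 0.0962]
0.15 (583, 252) [ 0.586  -0.1374]
0.15 (568, 252) [ 0.5861 -0.1222]
door
0.145 (358, 248) [0.5921 0.0914]
0.145 (572, 270) [ 0.5682 -0.1268]
0.145 (360, 234) [0.6064 0.0893]
0.145 (574, 256) [ 0.5825 -0.1292]
handle
0.165 (531, 300) [ 0.5364 -0.0813]
rack
0.048 (455, 232) [ 0.6222 -0.0141]
0.048 (497, 237) [ 0.6162 -0.0617]
0.048 (463, 137) [ 0.7318 -0.0245]
0.048 (504, 142) [ 0.7258 -0.0714]
0.048 (463, 224) [ 0.6313 -0.0233]
0.048 (491, 227) [ 0.6276 -0.0551]
0.048 (470, 147) [ 0.7201 -0.0324]
0.048 (498, 149) [ 0.7177 -0.0644]
wt
0.05 (73, 397) [0.4394 0.4126]
0.05 (103, 401) [0.4348 0.3793]
0.05 (94, 445) [0.3865 0.3881]
0.05 (63, 441) [0.3912 0.4224]
wn
0.006 (95, 329) [0.5164 0.4052]
0.006 (127, 333) [0.5115 0.3678]
```

```bash
cat >> h.py <<'E'
from scipy.spatial.transform import Rotation as Ro
O=np.array([.597,-.020]);GX=np.array([.994,-.109]);GY=np.array([.109,.994])
def g2w(x,y): return O+x*GX+y*GY
def d(p,yaw,tilt=0,fwd=None,base=None):
    """row (cm,deg) from present pose to tcp at p, tool y at world yaw, tool z tilted by tilt toward fwd yaw"""
    if base is None:
        s=bot.read_state();base=(np.array(s["position"]),np.array(s["tcp_rot"]))
    a=np.radians(yaw);y=np.array([np.cos(a),np.sin(a),0]);t=np.radians(tilt)
    f=np.zeros(3) if fwd is None else np.array([np.cos(np.radians(fwd)),np.sin(np.radians(fwd)),0])
    z=np.cos(t)*np.array([0,0,-1.])+np.sin(t)*f
    R=np.c_[np.cross(y,z),y,z]
    print(np.round(base[1].T@(np.array(p)-base[0])*100,2).tolist(),np.round(Ro.from_matrix(base[1].T@R).as_rotvec(degrees=True),1).tolist())
    return np.array(p),R
E
python3 - <<'E'
from h import *
b=d((.410,.402,.12),-98.4)
print("down");d((.410,.402,.02),-98.4,base=b)
E
```

```text
[-24.19, -10.33, 11.28] [-0.0, 0.2, 167.7]
down
[0.0, 0.0, 10.0] [0.0, 0.0, 0.0]
```

>>> apply_moves --steps '[[[-24.2, -10.3, 11.3, 0, 0.2, 167.7, 1], [-24.2, -10.3, 11.3, 0, 0.2, 167.7, 1], [-24.2, -10.3, 11.3, 0, 0.2, 167.7, 1], [-24.2, -10.3, 11.3, 0, 0.2, 167.7, 1], [-24.2, -10.3, 11.3, 0, 0.2, 167.7, 1], [-24.2, -10.3, 11.3, 0, 0.2, 167.7, 1], [-24.2, -10.3, 11.3, 0, 0.2, 167.7, 1], [-24.2, -10.3, 11.3, 0, 0.2, 167.7, 1], [-24.2, -10.3, 11.3, 0, 0.2, 167.7, 1], [-24.2, -10.3, 11.3, 0, 0.2, 167.7, 1], [-24.2, -10.3, 11.3, 0, 0.2, 167.7, 1], [-24.2, -10.3, 11.3, 0, 0.2, 167.7, 1], [-24.2, -10.3, 11.3, 0, 0.2, 167.7, 1], [-24.2, -10.3, 11.3, 0, 0.2, 167.7, 1], [-24.2, -10.3, 11.3, 0, 0.2, 167.7, 1], [-24.2, -10.3, 11.3, 0, 0.2, 167.7, 1], [-24.2, -10.3, 11.3, 0, 0.2, 167.7, 1], [-24.2, -10.3, 11.3, 0, 0.2, 167.7, 1]]]'

```text
time_s: 2.35
position: [0.4105, 0.4029, 0.1204]
tcp_rot: [[0.99, -0.144, 0.0], [-0.144, -0.99, 0.002], [-0.0, -0.002, -1.0]]
force: [-0.3, 1.2, 0.1]
opening: 0.999
grasp_force: 0.0
```

Run:
```python
from h import *
s=bot.read_state();print(s["time_s"],np.round(s["position"],4),np.round(s["joint_positions"],1))
cv2.imwrite("pics/w1.png",bot.capture("wrist"));c=bot.camera_model("wrist")
im=cv2.imread("pics/w1.png")
m=mask(im,(0,150,60),(6,255,255))
for b in blobs(m):
    r=cv2.minAreaRect(b);print(r);print([np.round(onz(c,p,.03),3).tolist() for p in cv2.boxPoints(r)])
d((.410,.402,.02),-98.4)
```

```text
2.35 [0.4105 0.4029 0.1204] [3.330e+01 3.520e+01 9.510e+01 1.000e-01 4.970e+01 1.315e+02]
((257.5, 153.5), (145.0, 47.0), 90.0)
[[0.515, 0.407, 0.03], [0.509, 0.368, 0.03], [0.378, 0.384, 0.03], [0.385, 0.429, 0.03]]
[-0.04, 0.12, 10.04] [-0.1, -0.0, 0.1]
```

View pics/w1.png

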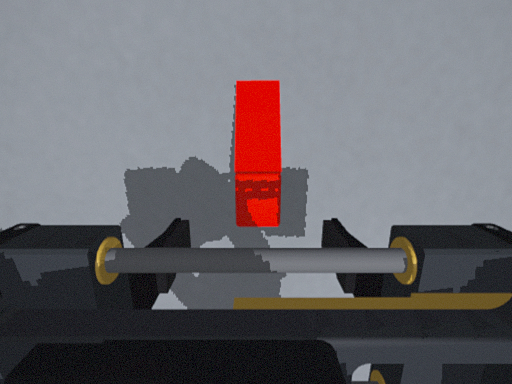

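>>> apply_moves --steps '[[[0, 0.1, 5, 0, 0, 0, 1], [0, 0.1, 9, 0, 0, 0, 1], [0, 0.1, 10, 0, 0, 0, 1], [0, 0.1, 10, 0, 0, 0, -1], [0, 0.1, 10, 0, 0, 0, -1], [0, 0.1, 10, 0, 0, 0, -1], [0, 0.1, 10, 0, 0, 0, -1], [0, 0.1, 8, 0, 0, 0, -1], [0, 0.1, 5, 0, 0, 0, -1], [0, 0.1, 2, 0, 0, 0, -1]]]'

```text
time_s: 3.65
position: [0.4095, 0.4014, 0.1007]
tcp_rot: [[0.989, -0.146, -0.002], [-0.146, -0.989, 0.001], [-0.002, -0.001, -1.0]]
force: [-0.0, 0.9, -4.9]
opening: 0.457
grasp_force: 30.0
```

Run:
```python
from h import *
s=bot.read_state();print(np.round(s["joint_positions"],1))
p=g2w(-.15,-.19);print(p)
b=d((p[0],p[1],.11),-10)
```

```text
[3.320e+01 3.680e+01 9.590e+01 1.000e-01 4.730e+01 1.315e+02]
[ 0.42719 -0.19251]
[10.4, 58.5, -0.99] [-0.1, 0.1, -88.4]
```

>>> apply_moves --steps '[[[0, 6, -4, 0, 0, -5, -1], [10.4, 58.5, -6, 0, 0, -88.4, -1], [10.4, 58.5, -6, 0, 0, -88.4, -1], [10.4, 58.5, -6, 0, 0, -88.4, -1], [10.4, 58.5, -6, 0, 0, -88.4, -1], [10.4, 58.5, -6, 0, 0, -88.4, -1], [10.4, 58.5, -6, 0, 0, -88.4, -1], [10.4, 58.5, -6, 0, 0, -88.4, -1], [10.4, 58.5, -6, 0, 0, -88.4, -1], [10.4, 58.5, -6, 0, 0, -88.4, -1], [10.4, 58.5, -6, 0, 0, -88.4, -1], [10.4, 58.5, -6, 0, 0, -88.4, -1], [10.4, 58.5, -6, 0, 0, -88.4, -1], [10.4, 58.5, -1, 0, 0, -88.4, -1], [10.4, 58.5, 4, 0, 0, -88.4, -1], [10.4, 58.5, 7, 0, 0, -88.4, -1], [10.4, 58.5, 7.9, 0, 0, -88.4, -1], [10.4, 58.5, 7.9, 0, 0, -88.4, -1], [10.4, 58.5, 7.9, 0, 0, -88.4, -1]]]'

```text
time_s: 6.02
position: [0.4284, -0.1903, 0.0221]
tcp_rot: [[0.17, 0.985, 0.001], [0.985, -0.17, 0.001], [0.002, 0.001, -1.0]]
force: [-2.8, -1.1, 12.2]
opening: 0.455
grasp_force: 30.0
```

Run:
```python
from h import *
s=bot.read_state();print(np.round(s["joint_positions"],1))
b=d((.427,-.193,.23),-8)
b1=d((.536,-.0825,.23),-8)
d((.536,-.0825,.137),-8,base=b1)
```

```text
[-37.7  40.9 112.9   0.2  26.1 -28.1]
[-0.25, -0.07, -20.79] [0.0, -0.1, -1.8]
[12.49, 8.79, -20.76] [0.0, -0.1, -1.8]
[0.0, 0.0, 9.3] [0.0, 0.0, 0.0]
```

>>> apply_moves --steps '[[[0, 0, 0, 0, 0, 0, 0.4], [0, 0, 0, 0, 0, 0, 0.6], [0, 0, -6, 0, 0, 0, 0.6], [0, 0, -12, 0, 0, 0, 0], [0, 0, -18, 0, 0, 0, -0.27], [12.5, 8.8, -20.8, 0, 0, -1.8, -0.27], [12.5, 8.8, -20.8, 0, 0, -1.8, -0.27], [12.5, 8.8, -20.8, 0, 0, -1.8, -0.27], [12.5, 8.8, -20.8, 0, 0, -1.8, -0.27], [12.5, 8.8, -20.8, 0, 0, -1.8, -0.27]]]'

```text
time_s: 7.28
position: [0.5353, -0.084, 0.2278]
tcp_rot: [[0.141, 0.99, -0.002], [0.99, -0.141, 0.003], [0.002, -0.002, -1.0]]
force: [0.6, -1.1, -0.9]
opening: 0.366
grasp_force: 0.0
```

Run:
```python
from h import *
s=bot.read_state();print(np.round(s["joint_positions"],1))
cv2.imwrite("pics/w2.png",np.hstack([bot.capture("wrist"),bot.capture("top")])[::1])
im=cv2.imread("pics/w2.png");cv2.imwrite("pics/w2.png",cv2.resize(im,(800,300),interpolation=cv2.INTER_AREA))
d((.536,-.0825,.137),-8)
```

```text
[-20.8  24.3  94.3   0.1  61.5 -12.7]
[0.21, 0.06, 9.09] [-0.1, -0.1, -0.2]
```

View pics/w2.png

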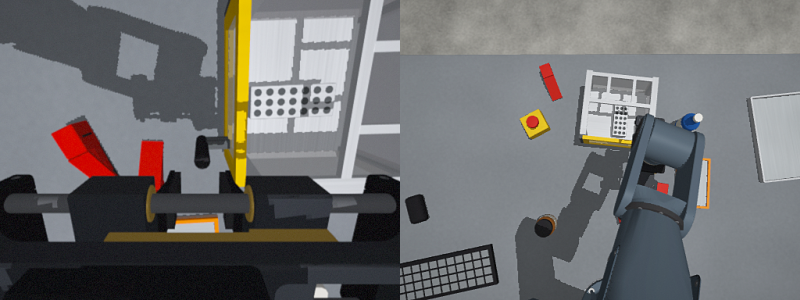

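Run:
```python
from h import *
c=bot.camera_model("wrist")
for p in((259,178),(259,200),(259,205)):print(np.round(onz(c,p,.165),4))
```

```text
[ 0.5415 -0.0592  0.165 ]
[ 0.5388 -0.0779  0.165 ]
[ 0.5382 -0.0823  0.165 ]
```

>>> apply_moves --steps '[[[0.2, 0.15, 4, 0, 0, 0, -0.27], [0.2, 0.15, 7, 0, 0, 0, -0.27], [0.2, 0.15, 9.1, 0, 0, 0, -0.27], [0.2, 0.15, 9.1, 0, 0, 0, -1], [0.2, 0.15, 9.1, 0, 0, 0, -1], [0.2, 0.15, 9.1, 0, 0, 0, -1]]]'

```text
time_s: 8.12
position: [0.5379, -0.083, 0.1382]
tcp_rot: [[0.142, 0.99, 0.0], [0.99, -0.142, 0.001], [0.001, 0.0, -1.0]]
force: [-1.9, -2.0, -1.9]
opening: 0.196
grasp_force: 30.4
```

Run:
```python
from h import *
s=bot.read_state();R=np.array(s["tcp_rot"]);p=np.array(s["position"]);print(p)
H=g2w(0,.11);r0=p[:2]-H;print(np.hypot(*r0))
N=40
for i in range(1,N+1):
    a=-np.radians(104)*i/N   # clockwise seen from above: -y -> -x
    q=H+Ro.from_euler('z',a).as_matrix()[:2,:2]@r0
    v=R.T@np.array([*(q-p[:2]),0])*100;print([round(v[0],1),round(v[1],1),round(v[2],1)],end=' ')
print(q)
```

```text
[ 0.53794342 -0.08297571  0.1381622 ]
0.18638755266332224
[np.float64(0.2), np.float64(-0.8), np.float64(0.0)] [np.float64(0.5), np.float64(-1.6), np.float64(0.0)] [np.float64(0.8), np.float64(-2.4), np.float64(0.0)] [np.float64(1.1), np.float64(-3.2), np.float64(0.0)] [np.float64(1.5), np.float64(-3.9), np.float64(0.0)] [np.float64(1.9), np.float64(-4.7), np.float64(0.0)] [np.float64(2.3), np.float64(-5.4), np.float64(0.0)] [np.float64(2.8), np.float64(-6.1), np.float64(0.0)] [np.float64(3.3), np.float64(-6.8), np.float64(0.0)] [np.float64(3.8), np.float64(-7.5), np.float64(0.0)] [np.float64(4.4), np.float64(-8.1), np.float64(0.0)] [np.float64(5.0), np.float64(-8.7), np.float64(0.0)] [np.float64(5.6), np.float64(-9.3), np.float64(0.0)] [np.float64(6.2), np.float64(-9.8), np.float64(0.0)] [np.float64(6.9), np.float64(-10.3), np.float64(0.0)] [np.float64(7.6), np.float64(-10.8), np.float64(0.0)] [np.float64(8.3), np.float64(-11.3), np.float64(0.0)] [np.float64(9.0), np.float64(-11.7), np.float64(0.0)] [np.float64(9.8), np.float64(-12.1), np.float64(0.0)] [np.float64(10.6), np.float64(
[... 448 characters left out ...]
np.float64(0.0)] [np.float64(17.9), np.float64(-14.1), np.float64(0.0)] [np.float64(18.8), np.float64(-14.0), np.float64(0.0)] [np.float64(19.6), np.float64(-14.0), np.float64(0.0)] [np.float64(20.5), np.float64(-13.9), np.float64(0.0)] [np.float64(21.3), np.float64(-13.8), np.float64(0.0)] [np.float64(22.1), np.float64(-13.6), np.float64(0.0)] [np.float64(23.0), np.float64(-13.4), np.float64(0.0)] [np.float64(23.8), np.float64(-13.2), np.float64(0.0)] [np.float64(24.6), np.float64(-12.9), np.float64(0.0)] [np.float64(25.4), np.float64(-12.6), np.float64(0.0)] [np.float64(26.1), np.float64(-12.2), np.float64(0.0)] [np.float64(26.9), np.float64(-11.8), np.float64(0.0)] [0.45898053 0.19996314]
```

>>> apply_moves --steps '[[[0.2, -0.8, 0, 0, 0, 0, -1], [0.5, -1.6, 0, 0, 0, 0, -1], [0.8, -2.4, 0, 0, 0, 0, -1], [1.1, -3.2, 0, 0, 0, 0, -1], [1.5, -3.9, 0, 0, 0, 0, -1], [1.9, -4.7, 0, 0, 0, 0, -1], [2.3, -5.4, 0, 0, 0, 0, -1], [2.8, -6.1, 0, 0, 0, 0, -1], [3.3, -6.8, 0, 0, 0, 0, -1], [3.8, -7.5, 0, 0, 0, 0, -1], [4.4, -8.1, 0, 0, 0, 0, -1], [5, -8.7, 0, 0, 0, 0, -1], [5.6, -9.3, 0, 0, 0, 0, -1], [6.2, -9.8, 0, 0, 0, 0, -1], [6.9, -10.3, 0, 0, 0, 0, -1], [7.6, -10.8, 0, 0, 0, 0, -1], [8.3, -11.3, 0, 0, 0, 0, -1], [9, -11.7, 0, 0, 0, 0, -1], [9.8, -12.1, 0, 0, 0, 0, -1], [10.6, -12.5, 0, 0, 0, 0, -1]]]'

```text
time_s: 10.62
position: [0.4322, 0.0395, 0.1382]
tcp_rot: [[0.143, 0.99, 0.007], [0.99, -0.143, 0.0], [0.001, 0.007, -1.0]]
force: [5.1, -5.5, -9.2]
opening: 0.199
grasp_force: 30.3
```

>>> apply_moves --steps '[[[0.7, -0.3, 0, 0, 0, 0, -1], [1.5, -0.6, 0, 0, 0, 0, -1], [2.3, -0.8, 0, 0, 0, 0, -1], [3.2, -1.1, 0, 0, 0, 0, -1], [4.0, -1.2, 0, 0, 0, 0, -1], [4.8, -1.4, 0, 0, 0, 0, -1], [5.7, -1.5, 0, 0, 0, 0, -1], [6.5, -1.5, 0, 0, 0, 0, -1], [7.3, -1.6, 0, 0, 0, 0, -1], [8.2, -1.5, 0, 0, 0, 0, -1], [9, -1.5, 0, 0, 0, 0, -1], [9.9, -1.4, 0, 0, 0, 0, -1], [10.7, -1.3, 0, 0, 0, 0, -1], [11.5, -1.1, 0, 0, 0, 0, -1], [12.4, -0.9, 0, 0, 0, 0, -1], [13.2, -0.7, 0, 0, 0, 0, -1], [14, -0.4, 0, 0, 0, 0, -1], [14.8, -0.1, 0, 0, 0, 0, -1], [15.5, 0.3, 0, 0, 0, 0, -1], [16.3, 0.7, 0, 0, 0, 0, -1]]]'

```text
time_s: 13.12
position: [0.454, 0.2004, 0.1379]
tcp_rot: [[0.143, 0.99, -0.011], [0.99, -0.143, 0.001], [-0.001, -0.011, -1.0]]
force: [-8.0, -0.8, 2.9]
opening: 0.174
grasp_force: 28.2
```

Run:
```python
from h import *
s=bot.read_state();p=np.array(s["position"])
up=d((p[0],p[1],.24),-8)
d((.428,-.191,.24),-10)
d((.428,-.191,.024),-10)
H=g2w(0,.11);v=p[:2]-H;print("door ang",np.degrees(np.arctan2(-(.538-H[0])*v[1]+(-.083-H[1])*v[0],v@np.array([.538-H[0],-.083-H[1]]))))
# wedge slide target: door phi=100
f=np.radians(100);c=np.array([-.19*np.sin(f),.11-.19*np.cos(f)]);print(c,g2w(*c))
```

```text
[-0.01, -0.11, -10.21] [-0.6, 0.0, -0.2]
[-39.12, 2.9, -10.22] [-0.6, 0.0, 1.8]
[-39.1, 3.14, 11.38] [-0.6, 0.0, 1.8]
door ang 103.23398335483644
[-0.18711347  0.14299315] [0.42659546 0.14253056]
```

>>> apply_moves --steps '[[[0, 0, 0, 0, 0, 0, 0.3], [0, 0, -2, -0.6, 0, 0, 0.3], [0, 0, -8, -0.6, 0, 0, 0.5], [-39.1, 2.9, -10.2, -0.6, 0, 1.8, 0.6], [-39.1, 2.9, -10.2, -0.6, 0, 1.8, 0.6], [-39.1, 2.9, -10.2, -0.6, 0, 1.8, 0.6], [-39.1, 2.9, -10.2, -0.6, 0, 1.8, 0.6], [-39.1, 2.9, -10.2, -0.6, 0, 1.8, 0.6], [-39.1, 2.9, -10.2, -0.6, 0, 1.8, 0.6], [-39.1, 2.9, -8, -0.6, 0, 1.8, 0.6], [-39.1, 3.1, -2, -0.6, 0, 1.8, 0.6], [-39.1, 3.1, 4, -0.6, 0, 1.8, 0.6], [-39.1, 3.1, 9, -0.6, 0, 1.8, 0.6], [-39.1, 3.1, 11.3, -0.6, 0, 1.8, 0.6], [-39.1, 3.1, 11.3, -0.6, 0, 1.8, -1], [-39.1, 3.1, 11.3, -0.6, 0, 1.8, -1], [-39.1, 3.1, 11.3, -0.6, 0, 1.8, -1]]]'

```text
time_s: 15.25
position: [0.435, -0.1907, 0.0258]
tcp_rot: [[0.172, 0.985, 0.012], [0.985, -0.172, -0.0], [0.002, 0.012, -1.0]]
force: [-3.9, -2.1, 1.8]
opening: 0.541
grasp_force: 1.7
```

>>> apply_moves --steps '[[[0, 0, 0, 0, 0, 0, -1], [0, 0, 0, 0, 0, 0, -1], [3, -1, -0.1, 0, 0, 0, -1], [8, -2.5, -0.1, 0, 0, 0, -1], [13, -4, -0.1, 0, 0, 0, -1], [17, -5, -0.1, 0, 0, 0, -1], [18, -5.4, -0.1, 0, 0, 0, -1], [19, -5.7, 0, 0, 0, 0, -1], [20, -6, 0, 0, 0, 0, -1], [21, -6.2, 0, 0, 0, 0, -1], [22, -6.4, 0, 0, 0, 0, -1], [23, -6.4, 0, 0, 0, 0, -1], [23, -6.4, 0, 0, 0, 0, -1], [23, -6.4, 0, 0, 0, 0, -1]]]'

```text
time_s: 17.0
position: [0.4183, 0.0449, 0.0257]
tcp_rot: [[0.175, 0.984, 0.025], [0.985, -0.175, -0.002], [0.002, 0.025, -1.0]]
force: [3.7, -8.6, 7.5]
opening: 0.463
grasp_force: 30.0
```

Run:
```python
from h import *
im=np.hstack([bot.capture("scene"),bot.capture("top")])
cv2.imwrite("pics/s3.png",cv2.resize(im[60:384],(800,253),interpolation=cv2.INTER_AREA))
cv2.imwrite("pics/s3w.png",bot.capture("wrist"))
```

```text
(no output)
```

View pics/s3.png

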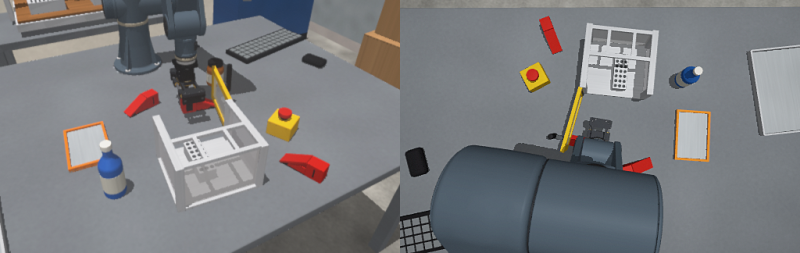

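>>> apply_moves --steps '[[[23, -6.4, 0, 0, 0, 0, 0]]]'

```text
time_s: 17.27
position: [0.4162, 0.105, 0.0253]
tcp_rot: [[0.19, 0.981, 0.03], [0.982, -0.19, 0.0], [0.006, 0.03, -1.0]]
force: [10.6, -102.5, -3.3]
opening: 0.486
grasp_force: 0.6
```

>>> apply_moves --steps '[[[-3, 1.1, 0, 0, 0, 0, 0.2], [-4, 1.3, 0, 0, 0, 0, 0.6], [-4, 1.3, 0, 0, 0, 0, 0.6]]]'

```text
time_s: 17.65
position: [0.4124, 0.0664, 0.0244]
tcp_rot: [[0.177, 0.984, 0.013], [0.984, -0.177, 0.0], [0.003, 0.012, -1.0]]
force: [0.6, 0.6, 0.1]
opening: 0.738
grasp_force: 0.0
```

Run:
```python
from h import *
print({k:np.round(v,2).tolist() for k,v in bot.read_state().items()})
im=np.hstack([bot.capture("scene")[60:360,100:400],bot.capture("top")[30:330,100:400]])
cv2.imwrite("pics/s4.png",cv2.resize(im,(800,400),interpolation=cv2.INTER_AREA))
```

```text
{'time_s': 17.65, 'joint_positions': [-6.34, 39.77, 120.8, 0.33, 18.72, 3.52], 'qvel': [0.29, 0.16, 0.47, -0.02, 0.3, 0.37], 'tau': [0.14, -34.74, -1.34, 0.02, -0.04, -0.04], 'position': [0.41, 0.07, 0.02], 'tcp_rot': [[0.18, 0.98, 0.01], [0.98, -0.18, 0.0], [0.0, 0.01, -1.0]], 'force': [0.61, 0.61, 0.11], 'moment': [-0.07, 0.06, -0.03], 'grasp_force': 0.0, 'opening': 0.74}
```

View pics/s4.png

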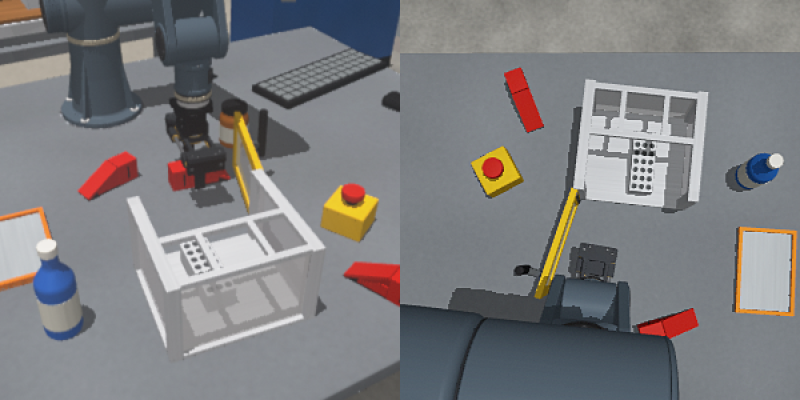

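My last push was a slip: the shift is relative to the last commanded pose, so repeating it drove on another 6 cm. I've backed off, and the picture shows the door at about 105° with the wedge in front of it. Now straight up and clear.

>>> apply_moves --steps '[[[0, 0, -4, 0, 0, 0, 0.7], [0, 0, -10, 0, 0, 0, 0.7], [0, 0, -16, 0, 0, 0, 0.7], [0, 0, -22, 0, 0, 0, 0.7], [-5, 4, -24, 0, 0, 0, 0.7], [-10, 4, -24, 0, 0, 0, 0.7], [-10, 4, -24, 0, 0, 0, 0.7], [-10, 4, -24, 0, 0, 0, 0.7]]]'

```text
time_s: 18.75
position: [0.43, -0.0377, 0.2638]
tcp_rot: [[0.175, 0.984, 0.009], [0.985, -0.175, 0.002], [0.004, 0.009, -1.0]]
force: [0.1, -0.7, -0.4]
opening: 0.849
grasp_force: 0.0
```

Run:
```python
from h import *
s=bot.read_state();print(np.round(s["joint_positions"],1),np.round(s["position"],3))
t=bot.capture("top");w=bot.capture("wrist");cv2.imwrite("pics/t5f.png",t)
a=cv2.resize(t[90:340,90:390],(480,400));b=cv2.resize(w,(320,240));b=cv2.copyMakeBorder(b,0,160,0,0,0)
cv2.imwrite("pics/s5.png",np.hstack([a,b]))
```

```text
[-20.1  12.5 106.5   0.3  60.5 -10.2] [ 0.43  -0.038  0.264]
```

View pics/s5.png

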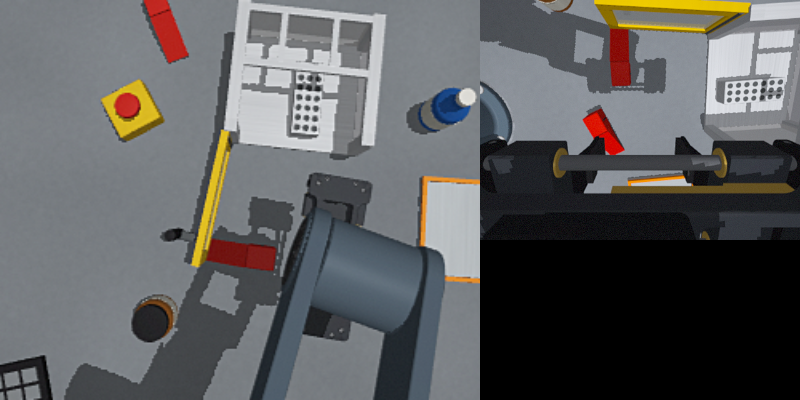

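Run:
```python
from h import *
c=bot.camera_model("top")
print("wedge tail end",onz(c,(262,251),.05))
b=d((.635,-.0395,.20),-96,65,-6)
d((.635,-.0395,.0326),-96,65,-6,base=b)
```

```text
wedge tail end [0.40205943 0.01551416 0.05      ]
[3.24, 20.16, 6.57] [-48.1, 51.3, 76.0]
[-15.17, 0.0, 7.07] [0.0, 0.0, 0.0]
```

>>> apply_moves --steps '[[[0, 5, 0, -4.8, 5.1, 7.6, 1], [3.2, 20.2, 6.6, -48.1, 51.3, 76, 1], [3.2, 20.2, 6.6, -48.1, 51.3, 76, 1], [3.2, 20.2, 6.6, -48.1, 51.3, 76, 1], [3.2, 20.2, 6.6, -48.1, 51.3, 76, 1], [3.2, 20.2, 6.6, -48.1, 51.3, 76, 1], [3.2, 20.2, 6.6, -48.1, 51.3, 76, 1], [3.2, 20.2, 6.6, -48.1, 51.3, 76, 1], [3.2, 20.2, 6.6, -48.1, 51.3, 76, 1], [3.2, 20.2, 6.6, -48.1, 51.3, 76, 1], [3.2, 20.2, 6.6, -48.1, 51.3, 76, 1], [3.2, 20.2, 6.6, -48.1, 51.3, 76, 1], [3.2, 20.2, 6.6, -48.1, 51.3, 76, 1]]]'

```text
time_s: 20.48
position: [0.635, -0.0378, 0.1981]
tcp_rot: [[0.424, -0.1, 0.9], [-0.043, -0.995, -0.09], [0.905, -0.001, -0.426]]
force: [-0.2, 0.5, -0.6]
opening: 1.001
grasp_force: 0.0
```

Run:
```python
from h import *
s=bot.read_state();print(np.round(s["joint_positions"],1),np.round(s["position"],3))
w=bot.capture("wrist");t=bot.capture("top")
cv2.imwrite("pics/s6.png",np.hstack([cv2.resize(w,(420,315)),cv2.resize(t[90:315,110:381],(380,315))]))
d((.635,-.0395,.0326),-96,65,-6)
d((.635,-.0395,.12),-96,65,-6)
```

```text
[-19.2  39.  127.1 164.4  51.3 -85.9] [ 0.635 -0.038  0.198]
[-15.23, 0.02, 6.94] [-0.2, -0.0, 0.2]
[-7.31, 0.03, 3.25] [-0.2, -0.0, 0.2]
```

View pics/s6.png

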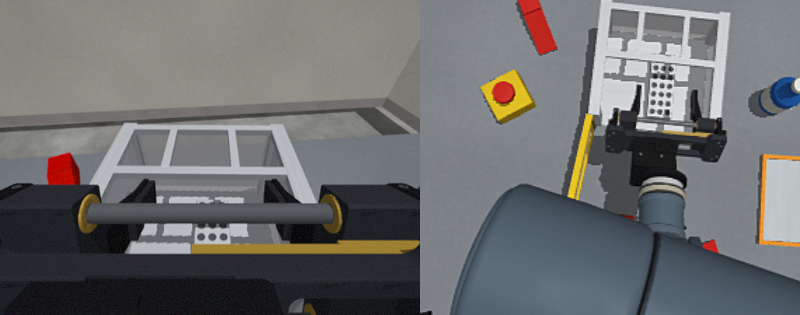

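>>> apply_moves --steps '[[[-2.5, 0, 1.1, -0.2, 0, 0, 1], [-5, 0, 2.2, -0.2, 0, 0.2, 1], [-7.3, 0, 3.2, -0.2, 0, 0.2, 1], [-9, 0, 4.1, -0.2, 0, 0.2, 1], [-10, 0, 4.6, -0.2, 0, 0.2, 1], [-10, 0, 4.6, -0.2, 0, 0.2, 1]]]'

```text
time_s: 21.32
position: [0.6354, -0.0416, 0.0898]
tcp_rot: [[0.42, -0.11, 0.901], [-0.048, -0.994, -0.099], [0.906, -0.002, -0.423]]
force: [-3.6, -0.7, -0.3]
opening: 0.997
grasp_force: 0.0
```

Run:
```python
from h import *
s=bot.read_state();print(np.round(s["joint_positions"],1))
im=bot.capture("scene")
cv2.imwrite("pics/s7.png",cv2.resize(im[120:330,120:400],(800,600)))
d((.635,-.0395,.0326),-96,65,-6)
```

```text
[-19.4  56.5 126.9 167.2  68.3 -90.7]
[-5.23, -0.19, 2.37] [0.2, 0.0, -0.2]
```

View pics/s7.png

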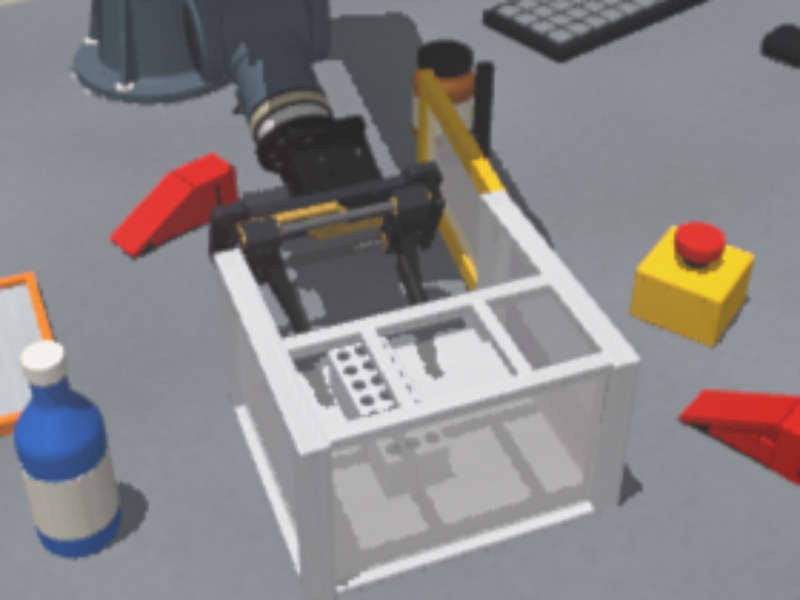

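>>> apply_moves --steps '[[[-0.2, -1, -0.4, 0.2, 0, -0.2, 1], [-0.2, -1, -0.4, 0.2, 0, -0.2, 1], [-2, -1, 0.4, 0.2, 0, -0.2, 1], [-3.8, -1, 1.3, 0.2, 0, -0.2, 1], [-5.4, -1, 2, 0.2, 0, -0.2, 1], [-5.4, -1, 2, 0.2, 0, -0.2, 1], [-5.4, -1, 2, 0.2, 0, -0.2, 1]]]'

```text
time_s: 22.25
position: [0.6326, -0.0307, 0.0338]
tcp_rot: [[0.418, -0.105, 0.903], [-0.043, -0.995, -0.095], [0.908, 0.001, -0.42]]
force: [-0.2, 0.4, 0.7]
opening: 0.995
grasp_force: 0.0
```

Run:
```python
from h import *
s=bot.read_state();print(np.round(s["joint_positions"],1))
d((.631,-.0315,.0326),-96,65,-6)
```

```text
[-18.   65.1 125.4 168.8  75.5 -92.3]
[-0.17, 0.09, -0.09] [0.0, -0.2, 0.1]
```

>>> apply_moves --steps '[[[0, 0, 0, 0, 0, 0, -1], [0, 0, 0, 0, 0, 0, -1], [0, 0, 0, 0, 0, 0, -1], [0, 0, 0, 0, 0, 0, -1]]]'

```text
time_s: 22.75
position: [0.6324, -0.0318, 0.0336]
tcp_rot: [[0.418, -0.107, 0.902], [-0.044, -0.994, -0.098], [0.908, 0.001, -0.42]]
force: [-1.1, -2.1, 1.6]
opening: 0.631
grasp_force: 1.2
```

Run:
```python
from h import *
w=bot.capture("wrist");cv2.imwrite("pics/s8.png",w)
s=bot.read_state();p=np.array(s["position"]);R=np.array(s["tcp_rot"])
print(p,s["force"],s["opening"])
f=lambda x,y,z:np.round(R.T@np.array([*(x*GX+y*GY),z])*100,1).tolist()
for q in((0,0,.006),(-.05,0,.006),(-.09,0,.006),(-.12,-.03,.008),(-.15,-.06,.008)):print(q,f(*q))
```

```text
[ 0.63240082 -0.03170087  0.0335097 ] [-0.15685666 -0.97265016  1.32645704] 0.5895062398696495
(0, 0, 0.006) [0.5, 0.0, -0.3]
(-0.05, 0, 0.006) [-1.6, -0.0, -4.8]
(-0.09, 0, 0.006) [-3.2, -0.0, -8.4]
(-0.12, -0.03, 0.008) [-4.3, 3.0, -11.2]
(-0.15, -0.06, 0.008) [-5.6, 6.0, -14.0]
```

>>> apply_moves --steps '[[[0, 0, 0, 0, 0, 0, -1], [0.3, 0, -0.1, 0, 0, 0, -1], [-0.1, 0, -1, 0, 0, 0, -1], [-0.9, 0, -2.8, 0, 0, 0, -1], [-1.7, 0, -4.6, 0, 0, 0, -1], [-2.6, 0, -6.4, 0, 0, 0, -1], [-3.4, 0, -8.2, 0, 0, 0, -1], [-3.9, 0, -9.1, 0, 0, 0, -1], [-3.9, 0, -9.1, 0, 0, 0, -1]]]'

```text
time_s: 23.92
position: [0.5341, -0.02, 0.0343]
tcp_rot: [[0.421, -0.104, 0.901], [-0.045, -0.995, -0.095], [0.906, -0.0, -0.424]]
force: [-1.0, 0.8, -1.6]
opening: 0.578
grasp_force: 29.7
```

Run:
```python
from h import *
s=bot.read_state();p=np.array(s["position"]);R=np.array(s["tcp_rot"])
print(p,s["force"],s["grasp_force"],np.round(s["joint_positions"],1))
t=bot.capture("top");w=bot.capture("wrist")
cv2.imwrite("pics/s9.png",np.hstack([cv2.resize(w,(420,315)),cv2.resize(t[90:315,110:381],(380,315))]))
```

```text
[ 0.53406657 -0.01995553  0.03430109] [-0.96374207  0.82880728 -1.58076065] 29.670510279174778 [ -22.7   77.7  139.9  164.6  101.2 -100.3]
```

View pics/s9.png

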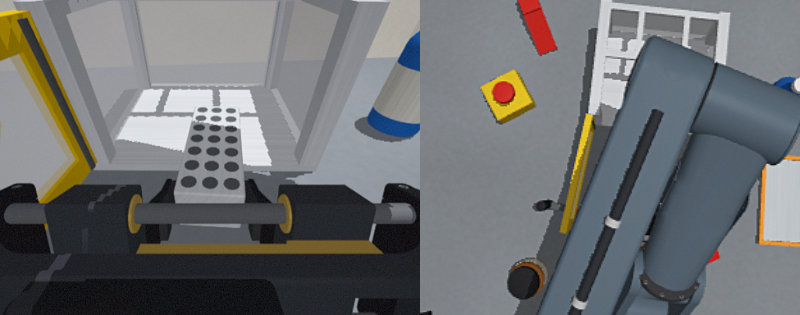

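>>> apply_moves --steps '[[[0, 0, 0, 0, 0, 0, 1], [0, 0, 0, 0, 0, 0, 1], [0, 0, 0, 0, 0, 0, 1], [2.5, 0, -0.9, 0, 0, 0, 1], [6, 0, -1.7, 0, 0, 0, 1], [10, 0, -2.7, 0, 0, 0, 1], [14, 0, -3.8, 0, 0, 0, 1], [16.7, 0, -4.5, 0, 0, 0, 1], [16.7, 0, -4.5, 0, 0, 0, 1]]]'

```text
time_s: 25.15
position: [0.5645, -0.0232, 0.2097]
tcp_rot: [[0.413, -0.105, 0.905], [-0.041, -0.995, -0.096], [0.91, 0.003, -0.415]]
force: [0.2, -0.3, -0.2]
opening: 1.001
grasp_force: 0.0
```

Run:
```python
from h import *
s=bot.read_state();print(np.round(s["joint_positions"],1))
b=d((.5445,-.0213,.24),-96)
d((.5445,-.0213,.022),-96,base=b)
w=bot.capture("wrist");c=bot.camera_model("wrist")
m=mask(w,(18,150,80),(34,255,255))
```

```text
[-20.9  39.5 138.1 164.9  63.1 -89.5]
[1.92, 0.02, -3.08] [0.1, -65.5, 0.1]
[0.0, 0.0, 21.8] [0.0, 0.0, 0.0]
```

>>> apply_moves --steps '[[[1.9, 0, -3.1, 0, -10, 0, 1], [1.9, 0, -3.1, 0, -20, 0, 1], [1.9, 0, -3.1, 0, -30, 0, 1], [1.9, 0, -3.1, 0, -40, 0, 1], [1.9, 0, -3.1, 0, -50, 0, 1], [1.9, 0, -3.1, 0, -60, 0, 1], [1.9, 0, -3.1, 0.1, -65.5, 0.1, 1], [1.9, 0, -3.1, 0.1, -65.5, 0.1, 1], [1.9, 0, -3.1, 0.1, -65.5, 0.1, 1], [1.9, 0, -3.1, 0.1, -65.5, 0.1, 1], [1.9, 0, -3.1, 0.1, -65.5, 0.1, 1], [1.9, 0, -3.1, 0.1, -65.5, 0.1, 1]]]'

```text
time_s: 26.7
position: [0.5419, -0.0222, 0.2338]
tcp_rot: [[0.993, -0.091, 0.076], [-0.094, -0.995, 0.033], [0.072, -0.04, -0.997]]
force: [0.5, 0.7, -0.9]
opening: 0.995
grasp_force: 0.0
```

Run:
```python
from h import *
s=bot.read_state();print(np.round(s["joint_positions"],1))
w=bot.capture("wrist");c=bot.camera_model("wrist");cv2.imwrite("pics/w10.png",w)
# dark holes of the rack: small dark blobs
g=cv2.cvtColor(w,cv2.COLOR_BGR2GRAY);m=cv2.inRange(g,0,95);m[210:]=0
for b in blobs(m,8):
    (u,v),r=cv2.minEnclosingCircle(b);a=cv2.contourArea(b)
    if r<10 and a/(3.14*r*r)>.5:print(np.round((u,v,r),1),np.round(onz(c,(u,v),.045)[:2],3))
d((.5445,-.0213,.022),-96)
```

```text
[-15.8  22.3  97.    3.6  57.1  77.7]
[274.  196.5   4.3] [ 0.531 -0.038]
[262.5 195.    3.9] [ 0.535 -0.023]
[249.5 193.    2.7] [ 0.539 -0.006]
[275.  183.5   4.3] [ 0.549 -0.04 ]
[263.5 183.2   3.5] [ 0.55  -0.025]
[-1.9, 0.71, 21.22] [-2.1, -4.4, 0.7]
```

>>> apply_moves --steps '[[[0, 0, 8, -2.1, -4.4, 0.7, 1], [-1, 0.4, 10, -2.1, -4.4, 0.7, 1], [-1, 0.4, 10, -2.1, -4.4, 0.7, 1], [-1, 0.4, 10, -2.1, -4.4, 0.7, 1]]]'

```text
time_s: 27.25
position: [0.5427, -0.021, 0.1356]
tcp_rot: [[0.995, -0.101, 0.009], [-0.101, -0.995, 0.006], [0.008, -0.007, -1.0]]
force: [-0.9, -0.3, -0.0]
opening: 0.998
grasp_force: 0.0
```

Run:
```python
from h import *
s=bot.read_state();print(np.round(s["joint_positions"],1),s["position"])
w=bot.capture("wrist");c=bot.camera_model("wrist");cv2.imwrite("pics/w11.png",w)
g=cv2.cvtColor(w,cv2.COLOR_BGR2GRAY);m=cv2.inRange(g,0,105);m[235:]=0
for b in blobs(m,8):
    (u,v),r=cv2.minEnclosingCircle(b);a=cv2.contourArea(b)
    if r<14 and a/(3.14*r*r)>.45:print(np.round((u,v,r),1),np.round(onz(c,(u,v),.045)[:2],3))
d((.5445,-.0213,.022),-96)
```

```text
[-14.3  31.8  99.4   0.6  48.4  81.1] [ 0.54266228 -0.02097107  0.13558309]
[272.2 209.7   5.5] [ 0.53  -0.034]
[255.7 208.    4.8] [ 0.534 -0.019]
[239.7 207.3   5.9] [ 0.536 -0.004]
[273.5 192.2   5.9] [ 0.548 -0.037]
[257.  191.    6.1] [ 0.55  -0.022]
[240.5 189.8   5.9] [ 0.553 -0.006]
[275.5 174.5   6. ] [ 0.565 -0.04 ]
[258.5 173.5   5.7] [ 0.567 -0.025]
[242.2 172.2   5.6] [ 0.57 -0.01]
[277.5 155.2   5.6] [ 0.582 -0.044]
[260.2 153.8   5.5] [ 0.585 -0.028]
[242.9 152.5   5.5] [ 0.588 -0.013]
[279.6 134.9   5.7] [ 0.6   -0.047]
[261.9 133.6   5.7] [ 0.603 -0.032]
[244.3 132.3   5.7] [ 0.605 -0.016]
[281.7 113.7   5.9] [ 0.618 -0.05 ]
[263.6 112.3   5.9] [ 0.621 -0.035]
[245.5 110.8   5.9] [ 0.624 -0.019]
[284.   91.    6.4] [ 0.636 -0.054]
[265.3  89.7   6.3] [ 0.639 -0.038]
[246.8  88.1   6.3] [ 0.642 -0.022]
[-0.01, 0.08, 11.45] [-0.4, -0.6, 0.2]
```

>>> apply_moves --steps '[[[0.2, 0, 4, -0.4, -0.6, 4.2, 1], [0.2, 0, 8, -0.4, -0.6, 4.2, 1], [0.2, 0, 11.3, -0.4, -0.6, 4.2, 1], [0.2, 0, 11.3, -0.4, -0.6, 4.2, 1], [0.2, 0, 11.3, -0.4, -0.6, 4.2, -1], [0.2, 0, 11.3, -0.4, -0.6, 4.2, -1], [0.2, 0, 11.3, -0.4, -0.6, 4.2, -1], [0.2, 0, 11.3, -0.4, -0.6, 4.2, -1], [0.2, 0, 11.3, -0.4, -0.6, 4.2, -1]]]'

```text
time_s: 28.42
position: [0.5458, -0.0206, 0.0232]
tcp_rot: [[0.985, -0.173, -0.002], [-0.173, -0.985, -0.001], [-0.002, 0.001, -1.0]]
force: [-0.2, 0.2, 3.1]
opening: 0.576
grasp_force: 29.9
```

>>> apply_moves --steps '[[[0, 0, -0.4, 0, 0, 0, -1], [-1, 0.2, -0.4, 0, 0, 0, -1], [-2.2, 0.7, -0.4, 0, 0, 0, -1], [-3.4, 1.4, -0.4, 0, 0, 0, -1], [-4.6, 2.1, -0.4, 0, 0, 0, -1], [-5.8, 2.8, -0.4, 0, 0, 0, -1], [-7, 3.4, -0.3, 0, 0, 0, -1], [-8.2, 4, -0.1, 0, 0, 0, -1], [-8.8, 4, 0.2, 0, 0, 0, -1], [-8.8, 4, 0.2, 0, 0, 0, -1], [-8.8, 4, 0.2, 0, 0, 0, 0.8], [-8.8, 4, 0.2, 0, 0, 0, 0.8], [-8.8, 4, 0.2, 0, 0, 0, 0.8], [-6.8, 4, 0.2, 0, 0, 0, 0.8], [-4.8, 4, 0.2, 0, 0, 0, 0.8], [-4.8, 4, 0.2, 0, 0, 0, 0.8]]]'

```text
time_s: 30.42
position: [0.4931, -0.052, 0.0209]
tcp_rot: [[0.985, -0.173, 0.0], [-0.173, -0.985, -0.001], [0.0, 0.001, -1.0]]
force: [-0.9, 0.1, 0.2]
opening: 0.898
grasp_force: 0.0
```

Run:
```python
from h import *
s=bot.read_state();print(np.round(s["joint_positions"],1),s["position"])
w=bot.capture("wrist");c=bot.camera_model("wrist");cv2.imwrite("pics/w12.png",w)
g=cv2.cvtColor(w,cv2.COLOR_BGR2GRAY);m=cv2.inRange(g,0,105);m[235:]=0
for b in blobs(m,8):
    (u,v),r=cv2.minEnclosingCircle(b);a=cv2.contourArea(b)
    if r<20 and a/(3.14*r*r)>.45:print(np.round((u,v,r),1),np.round(onz(c,(u,v),.04)[:2],3))
# tray
t=bot.capture("top");ct=bot.camera_model("top")
print([np.round(onz(ct,cv2.minAreaRect(b)[0],.014),3) for b in blobs(mask(t,(8,150,150),(18,255,255)))])
for b in blobs(mask(t,(20,150,80),(32,255,255))):
    r=cv2.minAreaRect(b);print("yel",r)
```

```text
[-1.89e+01  4.17e+01  1.09e+02 -1.00e-01  2.92e+01  8.12e+01] [ 0.49313763 -0.05199127  0.02092748]
[285.5 223.2  10.9] [ 0.508 -0.07 ]
[256.4 223.1  10.8] [ 0.511 -0.054]
[227.1 223.4  11. ] [ 0.513 -0.039]
[286.8 191.   10.2] [ 0.526 -0.073]
[256.5 190.5  10.1] [ 0.529 -0.058]
[226.2 190.7  10.3] [ 0.531 -0.042]
[287.8 155.6  10.5] [ 0.544 -0.076]
[256.5 155.9  10.7] [ 0.546 -0.061]
[225.3 155.2  10.8] [ 0.549 -0.046]
[array([ 0.448, -0.313,  0.014])]
yel ((227.76467895507812, 190.05880737304688), (8.24335765838623, 37.745906829833984), 12.52880859375)
yel ((172.31834411621094, 158.59689331054688), (30.882354736328125, 28.941177368164062), 61.927513122558594)
```

>>> apply_moves --steps '[[[0, 0, 0, 0, 0, 0, -1], [0, 0, 0, 0, 0, 0, -1], [0, 0, 0, 0, 0, 0, -1], [0, 0, 0, 0, 0, 0, -1], [0, 0, -2, 0, 0, 0, -1], [0, 0, -5, 0, 0, 0, -1], [0, 2, -7, 0, 0, 0, -1], [0, 6, -7, 0, 0, -2, -1], [0, 11, -7, 0, 0, -4, -1], [0, 16, -7, 0, 0, -6, -1], [0, 21, -7, 0, 0, -7, -1], [0, 25, -7, 0, 0, -7, -1], [0.1, 26.4, -7, 0, 0, -7, -1], [0.1, 26.4, -6, 0, 0, -7, -1], [0.1, 26.4, -4.5, 0, 0, -7, -1], [0.1, 26.4, -3, 0, 0, -7, -1], [0.1, 26.4, -2, 0, 0, -7, -1], [0.1, 26.4, -1.5, 0, 0, -7, -1], [0.1, 26.4, -1.5, 0, 0, -7, -1]]]'

```text
time_s: 32.9
position: [0.4467, -0.3115, 0.0357]
tcp_rot: [[0.999, -0.052, -0.003], [-0.052, -0.999, 0.0], [-0.003, 0.0, -1.0]]
force: [-0.1, -0.2, -3.8]
opening: 0.573
grasp_force: 30.0
```

Run:
```python
from h import *
d((.448,-.312,.029),-93)
s=bot.read_state();print(s["position"],s["force"])
```

```text
[0.13, 0.05, 0.67] [0.0, 0.2, 0.0]
[ 0.44674581 -0.31147531  0.03568545] [-0.11320594 -0.20830753 -3.79337579]
```

>>> apply_moves --steps '[[[0.1, 0, 0.4, 0, 0, 0, -1], [0.1, 0, 0.6, 0, 0, 0, -1], [0.1, 0, 0.75, 0, 0, 0, -1], [0.1, 0, 0.75, 0, 0, 0, -1]]]'

```text
time_s: 33.4
position: [0.4478, -0.3119, 0.0289]
tcp_rot: [[0.999, -0.052, -0.002], [-0.052, -0.999, -0.001], [-0.002, 0.001, -1.0]]
force: [-0.8, 0.7, -0.3]
opening: 0.574
grasp_force: 30.0
```

>>> apply_moves --steps '[[[0, 0, 0, 0, 0, 0, 0.5], [0, 0, 0, 0, 0, 0, 0.6], [0, 0, 0, 0, 0, 0, 0.6], [0, 0, -3, 0, 0, 0, 0.6], [0, 0, -8, 0, 0, 0, 0.6], [0, 0, -14, 0, 0, 0, 0.6], [0, 0, -18, 0, 0, 0, 0.6], [0, 0, -18, 0, 0, 0, 0.6], [0, 0, -18, 0, 0, 0, 0.6]]]'

```text
time_s: 34.52
position: [0.4475, -0.3111, 0.208]
tcp_rot: [[0.999, -0.052, -0.003], [-0.052, -0.999, 0.001], [-0.003, -0.001, -1.0]]
force: [-1.1, 0.2, -0.5]
opening: 0.802
grasp_force: 0.0
```

Run:
```python
from h import *
w=bot.capture("wrist");c=bot.camera_model("wrist")
g=cv2.cvtColor(w,cv2.COLOR_BGR2GRAY);m=cv2.inRange(g,0,105);m[235:]=0
P=[]
for b in blobs(m,8):
    (u,v),r=cv2.minEnclosingCircle(b);a=cv2.contourArea(b)
    if r<14 and a/(3.14*r*r)>.45:P.append(onz(c,(u,v),.048)[:2])
print(len(P),np.mean(P,0) if P else 0)
t=bot.capture("top");ct=bot.camera_model("top")
m=mask(t,(20,150,80),(32,255,255))
for b in blobs(m,40):
    r=cv2.boxPoints(cv2.minAreaRect(b));print("yel",[np.round(onz(ct,p,.145)[:2],3).tolist() for p in r])
for b in blobs(mask(t,(0,150,50),(6,255,255)),40):
    r=cv2.minAreaRect(b);print("red",np.round(r[0]),np.round(r[1]))
```

```text
21 [ 0.45132876 -0.31077002]
yel [[0.4, 0.152], [0.613, 0.104], [0.608, 0.083], [0.395, 0.131]]
yel [[0.663, 0.298], [0.698, 0.233], [0.627, 0.195], [0.593, 0.26]]
red [301. 275.] [17. 44.]
red [240. 249.] [42. 15.]
red [168. 156.] [15. 13.]
red [192. 105.] [48. 14.]
```

```bash
python3 -c "
from rig import bot
print(bot.hand_in())"
```

```text
the job is handed in; nothing more can be done
None
```

I handed the job in at about 35 s: the door rests on the red wedge at about 96°, and the rack was released in the tray within about 4 mm of its centre. The hand-in gave no verdict. Two slips: I repeated a relative move, which pushed the gripper about 6 cm too far at the wedge with a wrist reading of 102 N, and I viewed 11 pictures instead of 10.

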